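Wedge the browline frame tight in the bench vice

ROBOT

A 6-joint arm with a two-finger parallel gripper is mounted at the origin on the work surface. World frame = base frame: x ahead of the robot, y to its left, z up, the work surface at z = 0. Lengths are in mm, angles in rad, forces in N, time in s.
With the tool pointing down it reaches from about 275 to 825 mm from the base axis. Payload 4.9 kg.
Tool frame: the origin (TCP) lies at the very end of the fingers, on their centre line; the grasp point (between the pads) lies 19 mm behind it; z points along the fingers, y is the line along which they close (so a half turn about z gives the same grasp; the last joint's range is limited). The gripper opens to 85 mm and grips with 20 to 120 N. Pads are 22 mm wide; open, the fingers measure 114 mm over their backs; the gripper's body (76 mm by 85 mm) begins 54 mm behind the grasp point. The pads swing forward as they close: fully open they stand 13 mm farther back than shut.
Start: joints at [-1.463, 0.326, -0.193, 1.052, 0, 1.437], TCP at [131.709, -534.014, 231.281] pointing down, gripper open.
Joint ranges: [-2.65, 2.65], [-0.97, 1.79], [-1.3, 1.35], [-1.93, 2.1], [-1.47, 1.37], [-3.14, 3.14]. Speed limits (rad/s): [2.57, 2.57, 3.14, 3.14, 3.14, 3.14].

INTERFACE

Orientations are given as [roll, pitch, yaw] about the fixed x, y, z axes, in that order (R = Rz(yaw) Ry(pitch) Rx(roll)).
In Python, from bench import bot, solve_ik, imaging gives the robot as it stands. Calls block until the motion is done:
- bot.move_ptp(position, orientation): joint-space move of the TCP to a pose.
- bot.movel(position, rot=None, max_speed=150, threshold=None): straight line of the TCP; rot=None keeps the orientation; max_speed is the mean speed in mm/s. With threshold (N) it stops when the force on the tool has changed by that much, and returns True; else False.
- bot.move_j(angles): joint-space move.
- bot.grip(opening, effort=None): opening from 0.0 (shut) to 1.0 (fully open); effort is the grip in N (None keeps the last); returns when the fingers have stopped.
- bot.dwell(seconds).
- solve_ik(position, orientation): joint angles nearest the present ones, or None.
- bot.get_state(): the state.
- imaging.capture(name): name is "scene" or "side" or "wrist"; returns the picture (400x640x3 uint8, blue, green, red); there is no depth.
- imaging.camera_model(name): a dict with "K" (3x3 intrinsics, pixels), "position" and "rotation" of the camera in the world. Camera axes: x right, y up, looking along -z (the intrinsics and any distortion apply to the point x, -y, -z); pixel columns grow to the right and rows downward; lengths in mm; the calibration is good to about 2 mm. A picture is of the moment at which its call begins: read the wrist's pose just before it. camera_model takes no time and is no camera call; for the wrist camera it gives the pose at the moment of the call.
A pose or a line that the arm cannot do raises bot.IKError and nothing moves.
- bot.sign_off(): hands the job in; it is judged then, once.
The state is a dict: "t": time; "qpos": joint angles; "joint_velocities": joint speeds; "effort": joint torques, N m; "tcp_pos": TCP position; "orientation": TCP orientation; "contact_force": force on the tool from outside, world axes, zero at the start; "wrist_torque": the same for the moment, N m; "opening": opening from 0.0 (shut) to 1.0 (fully open); "gripper_force": force on a finger pad.
Only numpy, scipy, OpenCV 4.12 (cv2) and the standard library are available. Lean on these libraries where they do the work, as an engineer would, in place of code of your own. Each camera call takes 0.05 s, during which the arm holds its last target. There are 200 camera calls.

TASK

Clamp the spectacle frame in the wedge vice: take the wooden wedge out of its stand, stand it thin end down in the slot of the vice and let go of it, then tap it down with the mallet, lifting the mallet clear between taps (at least two taps), until a tap moves it no deeper. Drive it only with the mallet, not by hand, and leave the frame in its cradle and the saucer, the reamer and the bench block where they are. Finish by standing the mallet upright on the steel bench block again and letting go.

Things in the scene. Friction and masses are not known exactly. Their poses are not given: they have to be found in the camera images.
- vice: Black iron wedge vice bolted to the desk, base plate 165 x 150 x 10 mm. Origin on the desk, z up. x is the clamping direction: fixed cheek (at -x), upright slot (at x = 0, long in y), sliding steel jaw, green cradle with the spectacle frame, two brass rests (face at x = +81 mm). Nothing of it stands higher than the slot's mouth, z = 68 mm; the cheek's block reaches x = -43 mm.
- vice_slot (a point): Middle of the slot's mouth (14.8 mm in vice x, 36 mm in y, jaw fully back), 68 mm above the desk; axes as the vice. The faces lean out 7 degrees like the wedge's. A wedge set in first sticks with its thin end about 32 to 41 mm above the desk; fully home it is at about 18 mm (top at 108 mm), 3 mm farther along vice x; the plate below is at 10 mm.
- jaw (a joint): Sliding jaw between slot and frame, pushed by the sinking wedge: 0 = fully back (slot narrowest), 0.0055 m = at its stop, frame clamped. It stays where pushed (friction about 4 N); driving the wedge takes some 5 to 13 N downward. The wedge sinks about 4 mm per mm of jaw travel and stays in by friction.
- jaw_face (a point): Middle of the jaw's flat face that meets the frame's brow edge, 40 mm above the desk.
- frame: Brown browline spectacle frame, 136 mm wide (y) and 48 mm deep (x), folded, lying flat in the cradle of the vice on its back, brow edge towards the jaw; 40 g. Origin: middle of its underside, 28 mm above the desk. The jaw pushes it up to 4 mm in vice +x against the brass rests.
- wedge: Light wooden wedge, 90 mm tall, standing thin end down, brass cap as its top 14 mm; about 120 g. Origin: middle of its thin end; z up to the cap. It tapers in x only, both sides alike: 8 mm thick at the thin end, 26 mm just below the cap, cap 30 mm. In y it is 30 mm wide with flat parallel sides all the way (the sides to grip). A half turn about z makes no difference.
- wedge_top (a point): Middle of the wedge's brass top, 90 mm above its origin: the face to tap, 30 x 30 mm.
- stand: Wooden stand fixed to the desk, 80 x 80 x 40 mm, with a pocket 20 mm (x) by 36 mm (y) and 30 mm deep in which the wedge stands upright at the start (the wedge's thin end is 10 mm above the desk). Origin: underside centre.
- mallet: In-line hand mallet standing upright on its striking face, 115 mm tall, about 0.3 kg: white nylon head 44 mm in diameter, 45 mm high, below; red round handle 26 mm in diameter from 45 to 115 mm. Origin: centre of the striking face (underside); z along the handle.
- bench_block: Round steel bench block, 110 mm in diameter, 25 mm high, 1.6 kg, loose on the desk; the mallet stands on it. Origin: underside centre.
- saucer: White porcelain screw saucer, 110 mm in diameter, 22 mm high, on the desk. Origin: underside centre. Leave alone.
- reamer: Hinge reamer with bone handle lying on the desk, 150 mm long along its x, 17 mm wide, 15 mm high. Origin: middle of its length, at its underside. Leave alone.
There are look-alikes about, which are no part of the job. What is meant by the vice is not purple, and is the smaller of those in its own colour.

How it is judged:
By the outcome, as a careful person would: the job done as asked, in the order asked, and still so for the second after the job is handed in, with the robot touching nothing.
It also fails if it takes over 58 s, if anything falls off the work surface, if the arm or the gripper's body presses on something with over 40 N, if the wrist force passes 120 N, or if a joint passes its speed limit or range.

## Working session

There is one attempt and no reset: what is moved stays moved. The work goes in short steps, each a Python script; the robot and the scene stay as the last script left them, time stands still between calls to the robot, and variables do not carry over. Pictures are saved under pics/ and viewed, at most 10 in all, crops included, and the job is handed in when it is done.

```bash
ls; mkdir -p pics; python3 - <<'E'
from bench import bot, imaging
import cv2, numpy as np
for n in ("scene","side"):
    im=imaging.capture(n); cv2.imwrite(f"pics/{n}0.png",im)
    c=imaging.camera_model(n); print(n,{k:np.round(np.array(v,dtype=float),3).tolist() if k in("K","position","rotation") else v for k,v in c.items()})
s=bot.get_state(); print(s)
E
```

```text
pics
scene {'K': [[390.586, 0.0, 326.638], [0.0, 390.586, 201.281], [0.0, 0.0, 1.0]], 'position': [1027.38, 224.122, 805.486], 'rotation': [0.717, 0.008, 2.177]}
side {'K': [[371.152, 0.0, 321.861], [0.0, 371.152, 197.531], [0.0, 0.0, 1.0]], 'position': [268.023, 596.902, 680.79], 'rotation': [0.926, -0.019, -2.799]}
{'t': 0.1, 'qpos': array([-1.46318450e+00,  3.26869011e-01, -1.93494326e-01,  1.05199444e+00,
       -1.36341193e-05,  1.43660933e+00]), 'joint_velocities': array([ 1.39414333e-03, -1.20291826e-03,  2.97815858e-03,  2.94130426e-05,
        3.90296769e-04, -4.42022868e-04]), 'effort': array([ 2.24164789e-03, -4.44236648e+01,  2.63040304e+01,  7.86945195e-03,
       -1.40179213e-04,  4.18189131e-06]), 'tcp_pos': array([ 131.65436103, -533.46989606,  230.57658139]), 'orientation': array([-3.14004342e+00, -1.95385977e-04,  2.41798687e-01]), 'contact_force': array([-0.58039026, -0.37091279, -0.20873299]), 'wrist_torque': array([ 0.00219965, -0.03187789, -0.01700447]), 'gripper_force': 0.0, 'opening': 0.9997931055534289}
```

View pics/scene0.png

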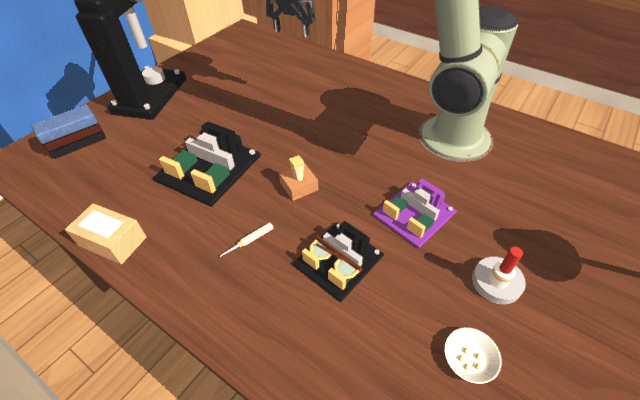

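View pics/side0.png

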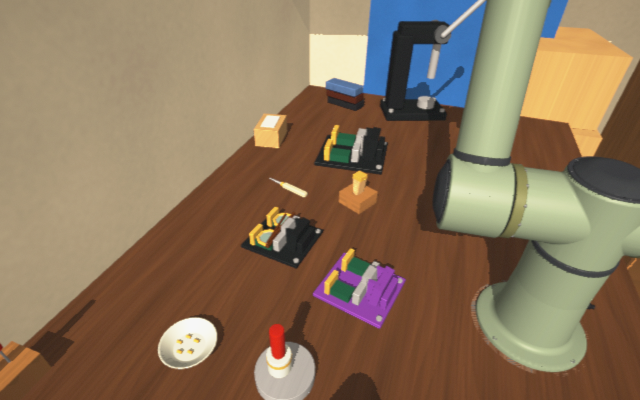

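```bash
cat > h.py <<'E'
import numpy as np, cv2
from scipy.spatial.transform import Rotation as Rn
from bench import bot, solve_ik, imaging
def ray(c,px):
    K=np.array(c["K"]); v=np.linalg.solve(K,[px[0],px[1],1.]); v=v*[1,-1,-1]
    d=Rn.from_euler("xyz",c["rotation"]).apply(v); return np.array(c["position"],float),d/np.linalg.norm(d)
def plane(c,px,z):
    p,d=ray(c,px); return p+d*(z-p[2])/d[2]
def tri(obs):
    A=np.zeros((3,3));b=np.zeros(3);L=[]
    for c,px in obs:
        p,d=ray(c,px);M=np.eye(3)-np.outer(d,d);A+=M;b+=M@p;L.append((p,M))
    x=np.linalg.solve(A,b); return x,[np.linalg.norm(M@(x-p)) for p,M in L]
def proj(c,P):
    v=Rn.from_euler("xyz",c["rotation"]).inv().apply(np.atleast_2d(P)-c["position"])*[1,-1,-1]
    q=v@np.array(c["K"]).T; return q[:,:2]/q[:,2:]
def crop(im,x0,x1,y0,y1,s): return cv2.resize(im[y0:y1,x0:x1],None,fx=s,fy=s,interpolation=cv2.INTER_CUBIC)
E
python3 - <<'E'
from h import *
S=imaging.camera_model("scene");D=imaging.camera_model("side");np.set_printoptions(precision=1,suppress=True)
for n,a,b in [("mallet top",(516,251),(277,328)),("wedge top",(296,159),(360,176)),("block",(499,282),(285,374)),("slot?",(350,240),(293,232)),("base rob",(456,140),(528,330))]: print(n,*tri([(S,a),(D,b)]))
for n,a,z in [("stand",(299,185),40),("L",(294,263),10),("B",(344,296),10),("R",(382,254),10),("T",(330,222),10),("saucer",(473,355),20)]: print(n,plane(S,a,z))
a=cv2.imread("pics/scene0.png");b=cv2.imread("pics/side0.png")
A=crop(a,285,395,215,305,3.6);B=crop(a,265,335,145,215,5);C=crop(b,235,330,200,275,4)
o=np.zeros((600,800,3),np.uint8)
o[:A.shape[0],:A.shape[1]]=A
C=C[:270];o[325:325+C.shape[0],:C.shape[1]]=C
o[:350,450:800]=B
cv2.imwrite("pics/c1.png",o)
print(imaging.camera_model("wrist"))
E
```

```text
mallet top [448.5 281.1 142. ] [np.float64(0.5793493831540429), np.float64(0.5793493831540583)]
wedge top [ 450.8 -280.5   97. ] [np.float64(4.110817992292039), np.float64(4.11081799229208)]
block [438.6 286.1   9.1] [np.float64(1.4580000440605225), np.float64(1.458000044060568)]
slot? [558.6 -40.6  47.9] [np.float64(2.0281550427974784), np.float64(2.0281550427973674)]
base rob [ -4.3   6.  -14.4] [np.float64(0.6842526879008104), np.float64(0.6842526879006994)]
stand [ 476.9 -256.2   40. ]
L [ 665.  -129.6   10. ]
B [669.7  15.2  10. ]
R [524.6  30.1  10. ]
T [ 514.8 -128.8   10. ]
saucer [636.7 298.1  20. ]
{'K': array([[300. ,   0. , 321.8],
       [  0. , 300. , 202.1],
       [  0. ,   0. ,   1. ]]), 'position': array([ 213.1, -513.7,  374.1]), 'rotation': array([-0.3,  0. , -1.3])}
```

View pics/c1.png

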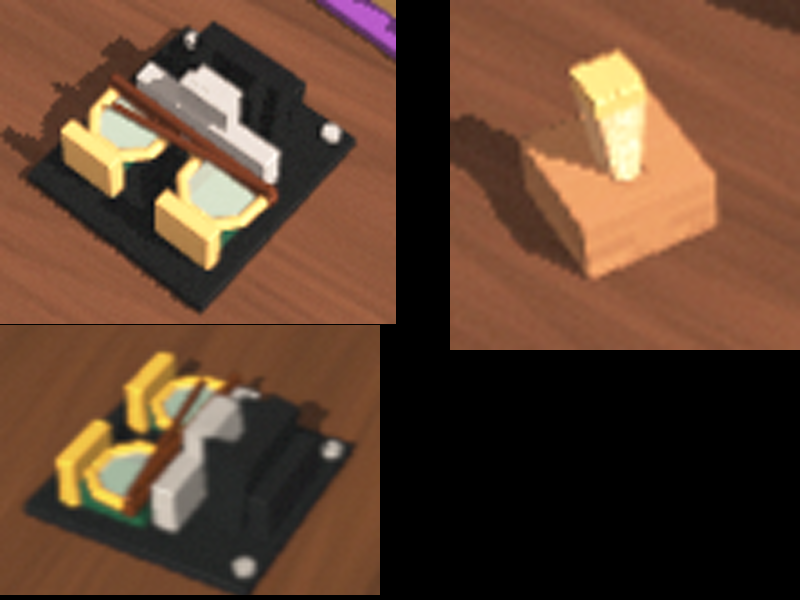

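```bash
cat >> h.py <<'E'
np.set_printoptions(precision=1,suppress=True)
def camat(tcp,yaw):  # predicted wrist camera model for tool down at tcp,yaw
    T=np.load("cam.npy"); R=Rn.from_euler("xyz",[np.pi,0,yaw])
    c=dict(imaging.camera_model("wrist")); c["position"]=np.array(tcp)+R.apply(T[3])
    c["rotation"]=(R*Rn.from_matrix(T[:3])).as_euler("xyz"); return c
def look(name):
    c=imaging.camera_model("wrist"); c=dict(c); im=imaging.capture("wrist"); cv2.imwrite(f"pics/{name}.png",im); np.save(f"{name}.npy",c,allow_pickle=True); return im,c
def load(name): return cv2.imread(f"pics/{name}.png"),np.load(f"{name}.npy",allow_pickle=True).item()
def go(p,yaw,**k):
    s=bot.get_state()["t"]; bot.move_ptp(list(p),[np.pi,0,yaw]); print("t",round(bot.get_state()["t"],2),bot.get_state()["tcp_pos"])
E
python3 - <<'E'
from h import *
s=bot.get_state();c=imaging.camera_model("wrist")
R=Rn.from_euler("xyz",s["orientation"]).inv()
T=np.vstack([(R*Rn.from_euler("xyz",c["rotation"])).as_matrix(),R.apply(np.array(c["position"])-s["tcp_pos"])]);np.save("cam.npy",T);print(T,s["t"])
# candidate view poses: tcp so that target is at the image centre
for n,P in [("stand",[465,-270,70]),("vice",[590,-50,50]),("mallet",[445,284,100])]:
  for yaw in np.arange(-3,3.2,.75):
    for z in (260,):
        c=camat([0,0,z],yaw);p,d=ray(c,(320,200));q=p+d*(P[2]-p[2])/d[2];t=np.array(P)-q;t[2]=z
        r=np.hypot(*t[:2]);ok=solve_ik(list(t),[np.pi,0,yaw])
        print(n,round(yaw,2),t,round(r), None if ok is None else np.round(ok,2))
E
```

```text
[[   0.     0.9    0.3]
 [   1.    -0.     0. ]
 [   0.     0.3   -0.9]
 [  83.8    0.1 -143.5]] 0.1
stand -3.0 [ 437.  -271.9  260. ] 515 [-0.7  0.2 -0.2  1.1  0.  -0.8]
stand -2.25 [ 445.8 -290.5  260. ] 532 [-0.7  0.3 -0.2  1.1  0.  -1.6]
stand -1.5 [ 464.9 -298.1  260. ] 552 [-0.7  0.3 -0.1  1.1  0.  -2.4]
stand -0.75 [ 484.  -290.6  260. ] 565 [-0.7  0.3 -0.1  1.1  0.  -3.1]
stand 0.0 [ 493.  -272.1  260. ] 563 [-0.6  0.3 -0.1  1.1  0.   2.5]
stand 0.75 [ 486.9 -252.5  260. ] 548 [-0.6  0.3 -0.1  1.1  0.   1.8]
stand 1.5 [ 469.1 -242.2  260. ] 528 [-0.6  0.3 -0.2  1.1  0.   1. ]
stand 2.25 [ 449.1 -246.9  260. ] 512 [-0.7  0.2 -0.2  1.1  0.   0.2]
stand 3.0 [ 437.6 -264.   260. ] 511 [-0.7  0.2 -0.2  1.1  0.  -0.6]
vice -3.0 [555.3 -52.7 260. ] 558 [-0.2  0.3 -0.1  1.1  0.  -0.4]
vice -2.25 [566.5 -75.6 260. ] 571 [-0.3  0.3 -0.1  1.1  0.  -1.1]
vice -1.5 [590.2 -84.8 260. ] 596 [-0.3  0.4 -0.   1.2  0.  -1.9]
vice -0.75 [613.9 -75.3 260. ] 618 [-0.2  0.4  0.1  1.2  0.  -2.6]
vice 0.0 [624.7 -52.2 260. ] 627 [-0.2  0.5  0.1  1.2  0.   2.9]
vice 0.75 [616.9 -28.  260. ] 618 [-0.2  0.4  0.1  1.2  0.   2.2]
vice 1.5 [594.7 -15.6 260. ] 595 [-0.1  0.4 -0.   1.2  0.   1.5]
vice 2.25 [569.9 -21.6 260. ] 570 [-0.2  0.3 -0.1  1.1  0.   0.7]
vice 3.0 [556.  -42.9 260. ] 558 [-0.2  0.3 -0.1  1.1  0.  -0.1]
mallet -3.0 [427.  283.4 260. ] 512 [ 0.4  0.2 -0.2  1.1  0.   0.3]
mallet -2.25 [432.3 271.2 260. ] 510 [ 0.4  0.2 -0.2  1.1  0.  -0.5]
mallet -1.5 [444.4 266.  260. ] 518 [ 0.4  0.2 -0.2  1.1  0.  -1.2]
mallet -0.75 [456.8 270.4 260. ] 531 [ 0.4  0.3 -0.2  1.1  0.  -2. ]
mallet 0.0 [462.9 282.1 260. ] 542 [ 0.4  0.3 -0.2  1.1  0.  -2.7]
mallet 0.75 [459.4 294.8 260. ] 546 [ 0.4  0.3 -0.1  1.1  0.   2.8]
mallet 1.5 [448.2 301.8 260. ] 540 [ 0.5  0.3 -0.2  1.1  0.   2.1]
mallet 2.25 [435.2 299.2 260. ] 528 [ 0.5  0.3 -0.2  1.1  0.   1.4]
mallet 3.0 [427.5 288.4 260. ] 516 [ 0.5  0.2 -0.2  1.1  0.   0.6]
```

```bash
python3 - <<'E'
from h import *
go([425,-300,250],1.5); look("s1")
go([500,-200,250],1.5); look("s2")
go([545,-30,250],2.4); look("v1")
go([640,-40,250],2.4); look("v2")
a=[cv2.resize(load(n)[0],(400,250),interpolation=cv2.INTER_AREA) for n in("s1","s2","v1","v2")]
cv2.imwrite("pics/q.png",np.vstack([np.hstack(a[:2]),np.hstack(a[2:])]))
E
```

```text
t 1.5 [ 424.5 -300.8  249.9]
t 2.12 [ 499.9 -200.2  249.8]
t 2.9 [544.9 -31.4 250. ]
t 3.42 [640. -42. 249.]
```

View pics/q.png

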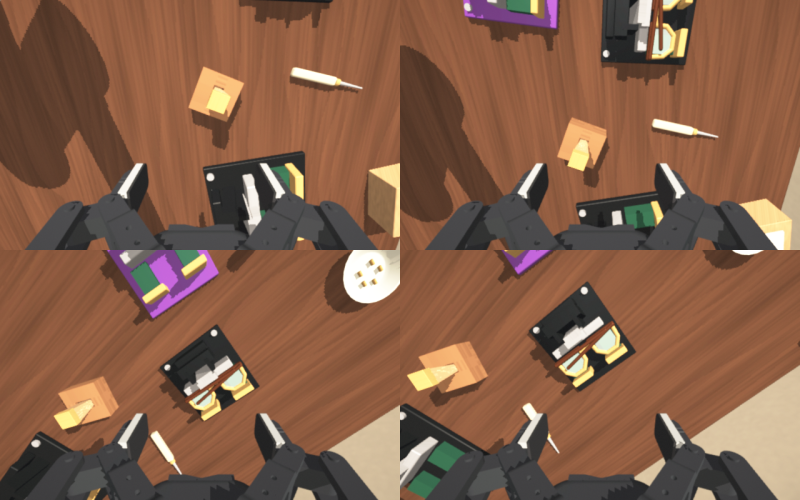

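```bash
python3 - <<'E'
from h import *
def C(n,x0,y0,w,h,s):
    return crop(load(n)[0],x0,x0+w,y0,y0+h,s)
o=np.zeros((600,800,3),np.uint8)
for (n,x0,y0,w,h,s),(X,Y) in [(("s1",300,100,100,75,3),(0,0)),(("s2",250,185,100,100,3),(0,300)),(("v1",250,115,170,100,3),(300,0)),(("v2",200,50,167,100,3),(300,300))]:
    c=C(n,x0,y0,w,h,s)[:600-Y,:800-X];
    for k in range(0,w,10): cv2.line(c,(k*s,0),(k*s,8 if k%50 else 16),(255,255,255),1)
    for k in range(0,h,10): cv2.line(c,(0,k*s),(8 if k%50 else 16,k*s),(255,255,255),1)
    o[Y:Y+c.shape[0],X:X+c.shape[1]]=c
cv2.imwrite("pics/q2.png",o)
E
```

```text
(no output)
```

View pics/q2.png

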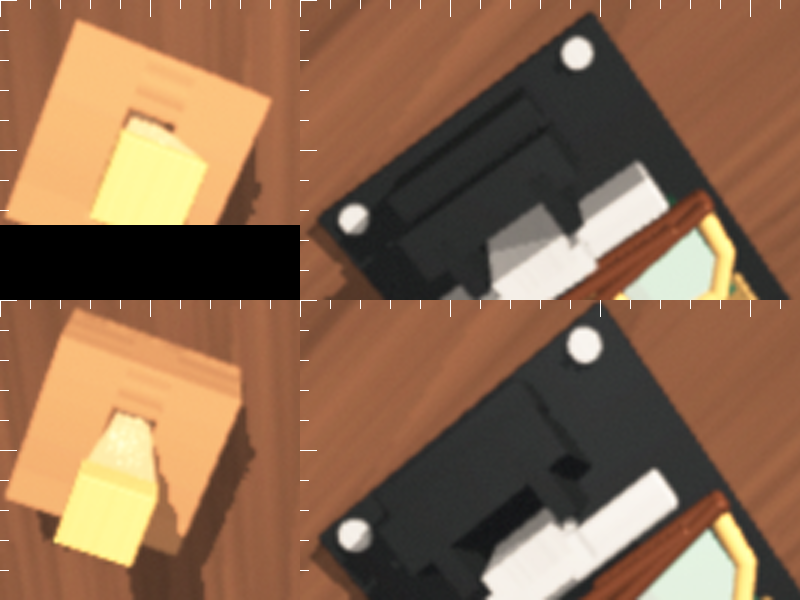

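```bash
python3 - <<'E'
from h import *
v1=load("v1")[1];v2=load("v2")[1];s1=load("s1")[1];s2=load("s2")[1]
print("bolts",*tri([(v1,(342.3,132.7)),(v2,(295,65))]),*tri([(v1,(267.7,188)),(v2,(218,128.7))]))
print("jawarm",*tri([(v1,(363.3,169)),(v2,(318.7,106.3))]))
for n in("s1","s2"):
    im,c=load(n); hsv=cv2.cvtColor(im,cv2.COLOR_BGR2HSV)
    m=cv2.inRange(hsv,(22,90,225),(32,255,255)); m=cv2.morphologyEx(m,cv2.MORPH_OPEN,np.ones((3,3)))
    cs=cv2.findContours(m,cv2.RETR_EXTERNAL,cv2.CHAIN_APPROX_NONE)[0]
    for k in cs:
        r=cv2.minAreaRect(k)
        if cv2.contourArea(k)>150 and r[0][1]<300: print(n,cv2.contourArea(k),cv2.approxPolyDP(k,2.5,True)[:,0].tolist())
go([645,-45,130],3.1); look("w1")
go([645,-100,130],3.1); look("w2")
o=np.zeros((600,800,3),np.uint8)
for i,n in enumerate(("w1","w2")):
    im,c=load(n);p=proj(c,[558,-45,68])[0].astype(int); print(n,p)
    x0=max(0,min(640-200,p[0]-100));y0=max(0,min(250,p[1]-75)); print(x0,y0)
    k=crop(im,x0,x0+200,y0,y0+150,2); k=(255*(k/255.)**.5).astype(np.uint8)
    k=cv2.resize(im[y0:y0+150,x0:x0+200],(400,300),interpolation=cv2.INTER_CUBIC) if 0 else k
    o[300*(i):300*i+300,:400]=k
    q=crop(load("s%d"%(i+1))[0],*((330,380,135,190) if i==0 else (255,315,210,285)),4); o[300*i:300*i+q.shape[0],420:420+q.shape[1]]=q
cv2.imwrite("pics/q3.png",o)
E
```

```text
bolts [529.5  17.2  13.1] [np.float64(0.07570600671764005), np.float64(0.07570600671769702)] [ 516.5 -102.8   12.6] [np.float64(0.14494949388339753), np.float64(0.14494949388342035)]
jawarm [581.5   6.7  16.4] [np.float64(0.16044518988826825), np.float64(0.16044518988828838)]
s1 313.5 [[473, 285], [473, 308], [484, 315], [484, 284]]
s1 695.0 [[603, 270], [604, 280], [608, 281], [609, 277], [613, 286], [616, 283], [619, 290], [639, 298], [631, 265], [608, 269], [608, 278]]
s1 206.0 [[458, 263], [472, 282], [480, 281], [466, 262]]
s1 828.0 [[340, 144], [331, 172], [357, 181], [368, 154]]
s2 733.0 [[279, 238], [269, 265], [293, 272], [301, 246]]
s2 392.5 [[458, 46], [451, 46], [444, 89], [453, 87]]
s2 192.5 [[422, 40], [436, 56], [432, 72], [436, 79], [440, 54], [430, 41]]
s2 192.5 [[209, 0], [209, 18], [218, 20], [219, 0]]
t 4.17 [644.9 -45.3 131.2]
t 4.56 [ 645.9 -101.7  131.8]
w1 [316  93]
216 18
w2 [403  87]
303 12
```

View pics/q3.png

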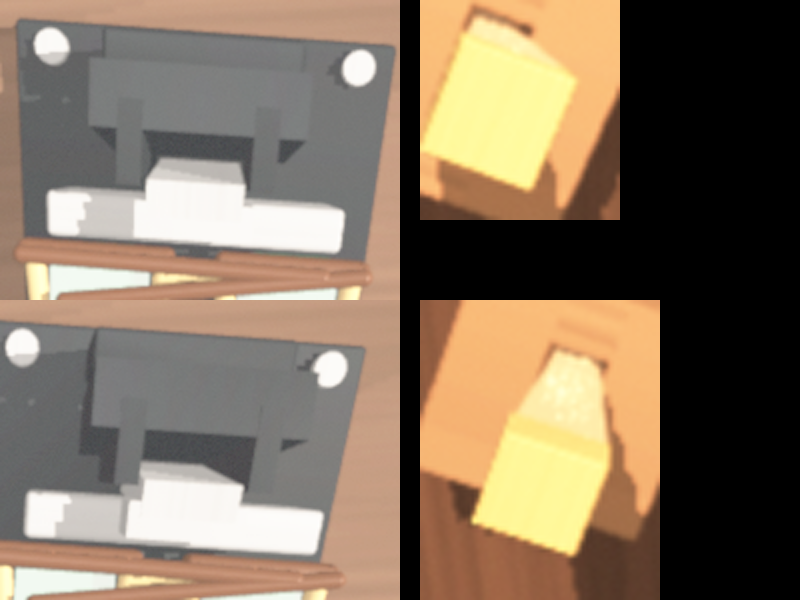

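```bash
python3 - <<'E'
from h import *
w1=load("w1")[1];w2=load("w2")[1];s1=load("s1")[1];s2=load("s2")[1]
A=lambda x,y:(216+x/2,18+y/2); B=lambda x,y:(303+x/2,12+(y-300)/2)
P={}
for n,a,b in [("cl",(144,130),(146,432)),("cr",(255,137),(262,438)),("jl",(147,181),(141,476)),("jr",(245,182),(243,489)),("boltL",(52,46),(22,347)),("boltR",(358,68),(330,369)),("cheekL",(90,58),(98,362)),("cheekfrontL",(88,127),(93,425)),("cheekfrontR",(308,140),(314,440))]:
    x,e=tri([(w1,A(*a)),(w2,B(*b))]);P[n]=x;print(n,x,round(e[0],2),"z68:",plane(w1,A(*a),68),plane(w2,B(*b),68))
d=P["boltL"]-P["boltR"];print("yaw of vice-y line",np.degrees(np.arctan2(d[1],d[0])),np.linalg.norm(d), (P["boltL"]+P["boltR"])/2)
a=[(342,144.5),(369.5,154.5),(357.5,182),(330.5,172)];b=[(276.3,244.3),(301.8,253.3),(294.3,273.8),(268.3,265.3)]
Q=[]
for p,q in zip(a,b):
    x,e=tri([(s1,p),(s2,q)]);Q.append(x);print(x,round(e[0],2),plane(s1,p,100),plane(s2,q,100))
Q=np.array(Q);print("cap",Q.mean(0))
for src,c in ((a,s1),(b,s2)):
    q=np.array([plane(c,p,100) for p in src]);print(q.mean(0),[np.degrees(np.arctan2(*(q[(i+1)%4]-q[i])[[1,0]])).round(1) for i in range(4)],[np.linalg.norm(q[(i+1)%4]-q[i]).round(1) for i in range(4)])
# stand top edges s2 and pocket
S=lambda x,y:(250+x/3,185+(y-300)/3)
q=np.array([plane(s2,S(*p),40) for p in [(68,336),(240,405),(178,555),(5,497)]]);print("stand",q,q.mean(0),np.linalg.norm(q[1]-q[0]),np.linalg.norm(q[3]-q[0]),np.degrees(np.arctan2(*(q[1]-q[0])[[1,0]])))
x,e=tri([(s1,(300+77/3,100+20/3)),(s2,S(68,336))]);print("stand corner",x,e)
E
```

```text
cl [551.1 -62.9  67.9] 0.31 z68: [550.8 -62.9  68. ] [551.4 -62.9  68. ]
cr [554.9 -27.8  73.9] 0.21 z68: [554.4 -27.4  68. ] [554.9 -25.7  68. ]
jl [565.6 -63.6  63.8] 0.89 z68: [566.4 -63.1  68. ] [564.7 -64.3  68. ]
jr [569.1 -31.   68.8] 1.05 z68: [568.1 -30.9  68. ] [570.2 -30.8  68. ]
boltL [ 515.8 -102.    12.3] 0.09 z68: [525.6 -89.2  68. ] [ 525.6 -101.2   68. ]
boltR [529.3  16.7  16.2] 0.04 z68: [535.8   5.   68. ] [535.9  -6.2  68. ]
cheekL [530.  -77.9  67.8] 0.66 z68: [529.4 -77.9  68. ] [530.7 -78.   68. ]
cheekfrontL [549.1 -80.   71.4] 0.25 z68: [549.1 -80.7  68. ] [548.6 -79.8  68. ]
cheekfrontR [556.3 -11.   72.7] 0.06 z68: [556.1 -10.3  68. ] [556.2  -9.   68. ]
yaw of vice-y line -96.4889171670463 119.55813018027202 [522.6 -42.7  14.2]
[ 447.  -259.5  104.8] 0.08 [ 447.2 -260.2  100. ] [ 446.1 -262.   100. ]
[ 473.1 -270.9  106.6] 0.5 [ 473.6 -271.9  100. ] [ 472.7 -274.9  100. ]
[ 461.4 -299.2  100.7] 0.71 [ 460.9 -298.9  100. ] [ 461.9 -300.1  100. ]
[ 434.4 -286.3  101.5] 0.05 [ 434.4 -286.6  100. ] [ 434.1 -287.2  100. ]
cap [ 454.  -279.   103.4]
[ 454.  -279.4  100. ] [np.float64(-23.8), np.float64(-115.1), np.float64(155.2), np.float64(64.1)] [np.float64(28.9), np.float64(29.8), np.float64(29.3), np.float64(29.4)]
[ 453.7 -281.   100. ] [np.float64(-25.8), np.float64(-113.2), np.float64(155.1), np.float64(64.5)] [np.float64(29.6), np.float64(27.4), np.float64(30.6), np.float64(27.9)]
stand [[ 437.1 -226.7   40. ]
 [ 506.  -262.4   40. ]
 [ 473.7 -333.1   40. ]
 [ 400.3 -298.7   40. ]] [ 454.2 -280.2   40. ] 77.57613955169826 80.82720283938926 -27.356559458125016
stand corner [ 435.6 -226.4   38.2] [np.float64(1.4326446393557495), np.float64(1.432644639355843)]
```

```bash
python3 - <<'E'
from h import *
s1=load("s1")[1]
print("big vice pts",plane(s1,(325,265),10),plane(s1,(485,243),10))
yaw=np.radians(155)
bot.grip(0.62,40)
go([454,-280,150],yaw)
print(bot.movel([454,-280,56],max_speed=100,threshold=8),bot.get_state()["tcp_pos"])
bot.grip(0.0,40); s=bot.get_state();print(s["opening"]*85,s["gripper_force"],s["contact_force"],s["t"])
bot.movel([454,-280,190],max_speed=150); s=bot.get_state();print(s["opening"]*85,s["gripper_force"],s["contact_force"],s["t"],s["tcp_pos"])
E
```

```text
big vice pts [ 418.8 -445.4   10. ] [ 647.3 -426.2   10. ]
t 6.06 [ 454.9 -279.8  150.1]
False [ 454.5 -280.2   56.5]
29.262090635648388 41.481290333904326 [0.1 0.6 5.1] 7.475
29.31403122408084 41.045818326529115 [-0.2  0.1 -0.7] 8.5167 [ 453.4 -279.5  189. ]
```

```bash
python3 - <<'E'
from h import *
yaw=np.radians(173.5)
go([560.2,-46.5,190],yaw)
bot.movel([560.2,-46.5,119],max_speed=120); bot.dwell(.1)
s=bot.get_state();print(s["tcp_pos"],s["contact_force"])
r=bot.movel([560.2,-46.5,74],max_speed=25,threshold=3)
s=bot.get_state();print(r,s["tcp_pos"],s["contact_force"],s["t"],s["wrist_torque"])
im,c=look("p1")
sd=imaging.capture("side")
p=proj(imaging.camera_model("side"),[560,-46,80])[0].astype(int);print(p)
k=crop(sd,p[0]-50,p[0]+50,p[1]-60,p[1]+40,4)
p=proj(imaging.camera_model("scene"),[560,-46,80])[0].astype(int);print(p)
k2=crop(imaging.capture("scene"),p[0]-50,p[0]+50,p[1]-60,p[1]+40,4)
cv2.imwrite("pics/p2.png",(255*(np.hstack([k,k2])/255.)**.6).astype(np.uint8))
E
```

```text
t 9.53 [559.8 -47.4 189.6]
[561.  -46.9 120. ] [ 0.4  0.1 -2.2]
True [561.3 -46.7  85.3] [ 1.4 -0.8 -0.7] 11.6083 [-0.1 -0.4  0.1]
[293 220]
[348 232]
```

View pics/p2.png

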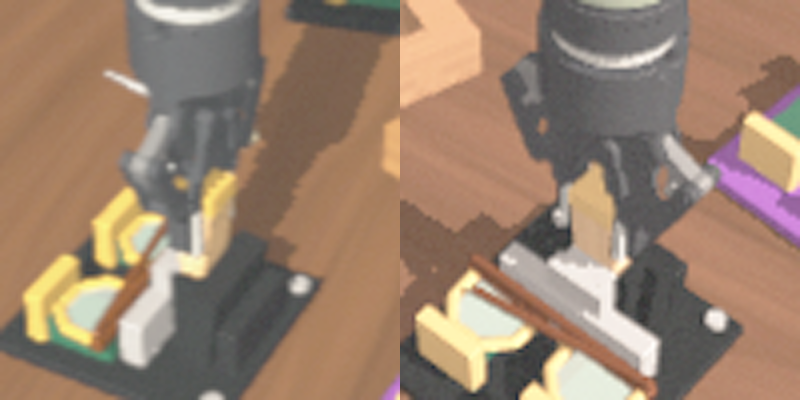

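```bash
python3 - <<'E'
from h import *
bot.grip(0.7); s=bot.get_state();p=s["tcp_pos"].copy();print(s["t"],p)
bot.movel([p[0],p[1],200],max_speed=180)
yaw=2.6
d=np.array([np.cos(yaw),np.sin(yaw)])
t1=np.array([448.5,281])-84*d
go([*t1,250],yaw); im,c=look("m1")
go([t1[0]+10,t1[1]-90,250],yaw); im2,c2=look("m2")
for n in("m1","m2"):
    im,c=load(n); hsv=cv2.cvtColor(im,cv2.COLOR_BGR2HSV)
    m=cv2.inRange(hsv,(0,190,120),(5,255,255))|cv2.inRange(hsv,(174,190,120),(180,255,255))
    k=max(cv2.findContours(m,cv2.RETR_EXTERNAL,cv2.CHAIN_APPROX_NONE)[0],key=cv2.contourArea)
    print(n,cv2.contourArea(k),cv2.boundingRect(k),cv2.minEnclosingCircle(k),proj(c,[448.5,281,140]))
a=crop(load("m1")[0],220,420,40,240,2); b=crop(load("m2")[0],220,420,40,240,2)
sc=imaging.capture("scene"); w=crop(sc,300,400,190,280,2);a[:w.shape[0],:w.shape[1]]=w
cv2.imwrite("pics/m3.png",np.hstack([a,b]));print(bot.get_state()["t"])
E
```

```text
12.1583 [560.4 -46.5  85. ]
t 14.07 [520.4 237.  249.1]
t 14.57 [530.8 145.6 249.8]
m1 220.0 (614, 340, 26, 26) ((626.5, 353.5), 16.324926376342773) [[322.8  98.4]]
m2 0.5 (420, 34, 2, 2) ((420.5, 34.5), 0.7072067856788635) [[420.8  17.5]]
14.675
```

View pics/m3.png

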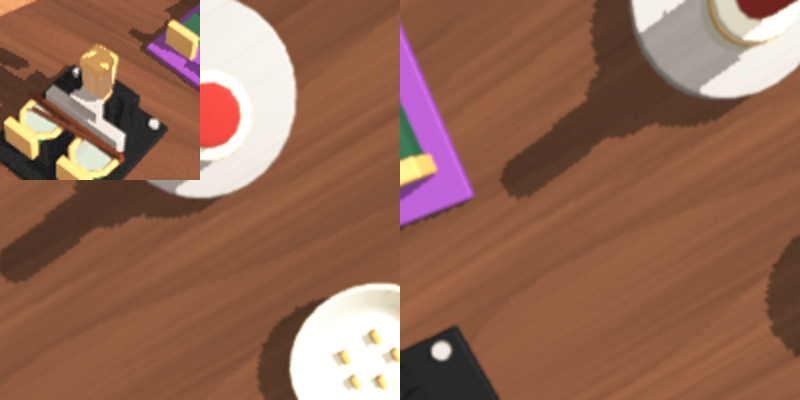

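```bash
python3 - <<'E'
from h import *
o=[]
for n,(x,y) in (("m1",(322,98)),("m2",(420,17))):
    im,c=load(n); hsv=cv2.cvtColor(im,cv2.COLOR_BGR2HSV)
    m=cv2.inRange(hsv,(0,150,60),(7,255,255))|cv2.inRange(hsv,(172,150,60),(180,255,255))
    M=np.zeros_like(m);M[max(0,y-45):y+45,x-45:x+45]=m[max(0,y-45):y+45,x-45:x+45]
    k=max(cv2.findContours(M,cv2.RETR_EXTERNAL,cv2.CHAIN_APPROX_NONE)[0],key=cv2.contourArea)
    print(n,cv2.contourArea(k),cv2.boundingRect(k),cv2.minEnclosingCircle(k),cv2.fitEllipse(k))
    b=im[y:y+1,x-30:x+30:6] if n=="m1" else im[8:9,x-30:x+30:6]; print(b.tolist())
    # bright (lit top) only
    t=M&cv2.inRange(hsv,(0,0,190),(180,255,255)); q=cv2.findContours(t,cv2.RETR_EXTERNAL,cv2.CHAIN_APPROX_NONE)[0]
    if q: q=max(q,key=cv2.contourArea); print(" lit",cv2.contourArea(q),cv2.minEnclosingCircle(q))
    o.append(c)
im,c=load("m1");print("at140",plane(c,(322.8,98.4),140))
E
```

```text
m1 694.5 (310, 82, 30, 31) ((324.03521728515625, 97.33567810058594), 15.85777473449707) ((324.18743896484375, 97.12178039550781), (28.914098739624023, 30.67238998413086), 7.354188919067383)
[[[209, 220, 227], [143, 150, 156], [185, 207, 217], [62, 69, 225], [70, 77, 246], [69, 76, 246], [70, 79, 247], [70, 77, 249], [178, 200, 252], [228, 243, 249]]]
 lit 694.5 ((324.03521728515625, 97.33567810058594), 15.85777473449707)
m2 1551.0 (388, 0, 53, 49) ((413.7298889160156, 23.27011489868164), 30.86068344116211) ((414.7468566894531, 22.723331451416016), (32.256046295166016, 62.58510208129883), 49.21614074707031)
[[[236, 242, 246], [239, 244, 248], [240, 245, 249], [46, 51, 167], [71, 80, 249], [72, 81, 250], [75, 83, 251], [77, 87, 253], [76, 90, 250], [57, 82, 131]]]
 lit 906.0 ((424.0, 16.5), 19.006677627563477)
at140 [448.5 281.  140. ]
```

```bash
python3 - <<'E'
from h import *
c1=load("m1")[1];c2=load("m2")[1]
print(tri([(c1,(324.1,97.2)),(c2,(423,15.5))]))
m=plane(c1,(324.1,97.2),140);print(m)
yaw=2.6
go([m[0],m[1],205],yaw); bot.grip(0.7,60)
print(bot.movel([m[0],m[1],84],max_speed=120,threshold=8),bot.get_state()["tcp_pos"])
bot.grip(0.0,60); s=bot.get_state();print(s["opening"]*85,s["gripper_force"],s["contact_force"],s["t"],s["tcp_pos"])
np.save("mal.npy",s["tcp_pos"])
bot.movel([m[0],m[1],230],max_speed=170); s=bot.get_state();print(s["opening"]*85,s["gripper_force"],s["contact_force"],s["t"],s["tcp_pos"])
E
```

```text
(array([448.3, 282.3, 141.7]), [np.float64(0.0228523461768838), np.float64(0.022852346176970195)])
[448.3 282.4 140. ]
t 15.38 [448.5 282.9 205.3]
False [448.9 282.6  84.7]
24.73705246471989 58.608554005622864 [-0.9 -1.1  4.8] 17.1583 [448.7 282.5  84.7]
24.635065810201805 58.9395010471344 [-0.2 -0.3 -1.1] 18.1667 [447.5 282.  228.7]
```

```bash
cat >> h.py <<'E'
XY=(561.8,-46.7)
def tap(zt,zup,thr=30,v=60):
    r=bot.movel([*XY,zt],max_speed=v,threshold=thr); s=bot.get_state()
    bot.movel([*XY,zup],max_speed=120); u=bot.get_state()
    print("tap",zt,r,"reached",s["tcp_pos"],s["contact_force"],"t",round(u["t"],2),"open",round(u["opening"]*85,2),u["tcp_pos"][2]); return r,s["tcp_pos"][2]
E
python3 - <<'E'
from h import *
go([*XY,228],np.radians(173.5))
s=bot.get_state();print(s["contact_force"])
tap(182,212,25,50)
im,c=look("t1")
E
```

```text
t 19.48 [561.5 -45.8 227.6]
[-0.4 -0.1 -2.5]
tap 182 False reached [561.7 -46.7 181.9] [ 0.2 -0.1 -2.8] t 20.94 open 24.72 212.25226502982292
```

```bash
python3 - <<'E'
from h import *
tap(175,205,25,50)
sc=imaging.capture("scene");sd=imaging.capture("side")
S=imaging.camera_model("scene");D=imaging.camera_model("side")
a=proj(S,[561,-46,100])[0].astype(int);b=proj(D,[561,-46,100])[0].astype(int);print(a-50,b-50)
cv2.imwrite("pics/t2.png",np.hstack([crop(sc,a[0]-50,a[0]+50,a[1]-50,a[1]+50,4),crop(sd,b[0]-50,b[0]+50,b[1]-50,b[1]+50,4)]))
E
```

```text
tap 175 False reached [561.4 -46.6 174.7] [ 0.2  0.1 -2.6] t 22.28 open 24.71 205.26176642247574
[298 177] [242 163]
```

View pics/t2.png

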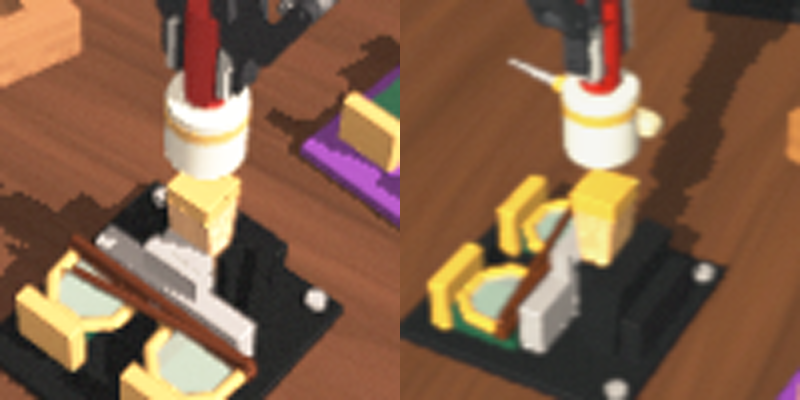

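```bash
python3 - <<'E'
from h import *
S=imaging.camera_model("scene");D=imaging.camera_model("side")
print(tri([(S,(298+203/4,177+192/4)),(D,(242+205/4,163+186/4))]))
# corner towards scene right: scene(240,183) / front
for z in (100,108,114,120,125): print(z,proj(S,[561,-46.5,z])[0]*4-np.array([298,177])*4,proj(D,[561,-46.5,z])[0]*4-np.array([242,163])*4+[400,0])
z=bot.get_state()["tcp_pos"][2]-60;print(z,proj(S,[561.5,-46.5,z])[0]*4-np.array([298,177])*4,proj(D,[561.5,-46.5,z])[0]*4-np.array([242,163])*4+[400,0])
E
```

```text
(array([561.6, -46.5, 111.4]), [np.float64(2.2271444288798903), np.float64(2.227144428879827)])
100 [201.5 199.8] [604.1 203.4]
108 [202.  191.2] [603.7 193.3]
114 [202.4 184.6] [603.4 185.6]
120 [202.7 178. ] [603.2 177.9]
125 [203.1 172.4] [602.9 171.4]
144.23314987003945 [203.8 151.1] [601.2 145.9]
```

```bash
python3 - <<'E'
from h import *
r,z=tap(162,200,30,50)
r2,z2=tap(z-6,200,30,50)
if abs(z2-z)>0.7: tap(z2-6,200,30,50)
E
```

```text
tap 162 True reached [562.9 -46.9 167.2] [-1.   0.1  4.7] t 23.56 open 24.8 199.62039310732598
tap 161.20520854215394 True reached [562.  -46.7 167. ] [-0.9 -0.   4.7] t 24.64 open 24.37 199.5975313575873
```

```bash
python3 - <<'E'
from h import *
m=np.load("mal.npy")
bot.movel([*XY,225],max_speed=180)
go([m[0],m[1],215],2.6)
bot.movel([m[0],m[1],100],max_speed=120)
r=bot.movel([m[0],m[1],82.5],max_speed=20,threshold=4); s=bot.get_state();print(r,s["tcp_pos"],s["contact_force"])
bot.dwell(.2); bot.grip(0.6); bot.dwell(.2)
p=bot.get_state()["tcp_pos"]
bot.movel([p[0],p[1],215],max_speed=150)
go([470,150,260],2.6); print(bot.get_state()["contact_force"])
sc=imaging.capture("scene");sd=imaging.capture("side")
o=np.zeros((600,800,3),np.uint8)
o[:300,:400]=crop(sc,290,390,195,270,4);o[:300,400:]=crop(sd,245,345,190,265,4)
o[300:,:400]=crop(sc,440,560,230,320,3.34)[:300,:400];o[300:,400:]=crop(sd,220,340,310,400,3.34)[:300,:400]
cv2.imwrite("pics/end.png",o)
E
```

```text
t 26.24 [449.  281.9 214.6]
True [448.4 282.4  84.7] [-0.  -1.4  4.1]
t 30.48 [469.8 149.6 259.4]
[-0.4 -0.1 -0.9]
```

View pics/end.png

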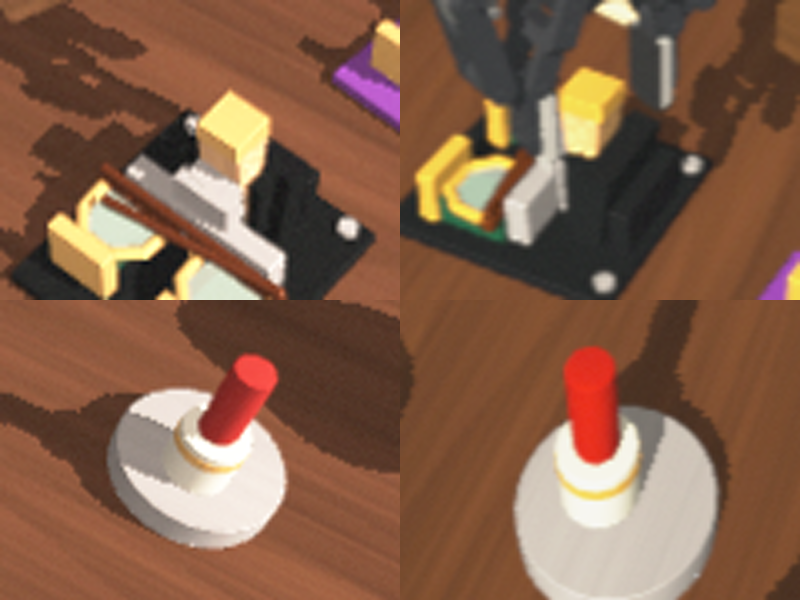

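The final picture shows the mallet upright on its block (scene crop at about (215,460)) and the wedge deep in the slot (cap at about (235,130)). The mallet touched down at TCP 84.7 mm, the height it was picked up at, so it did not slip in the grip. The wedge is fully home: its top is at about 107 mm and the last tap moved it no deeper.

```bash
python3 -c "
from bench import bot
print(bot.sign_off())"
```

```text
the job is handed in; nothing more can be done
None
```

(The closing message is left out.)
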